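# Hold a glaze test tile in the colour reader

## Robot

A 6-joint arm with a two-finger parallel gripper is mounted at the origin on the work surface. World frame = base frame: x ahead of the robot, y to its left, z up, the work surface at z = 0. Lengths are in mm, angles in degrees, forces in N, time in s.
With the tool pointing down it reaches from about 400 to 925 mm from the base axis. Payload 12.5 kg.
Tool frame: the origin (TCP) lies at the very end of the fingers, on their centre line; the grasp point (between the pads) lies 19 mm behind it; z points along the fingers, y is the direction in which the jaws open and shut (so a half turn about z gives the same grasp; the last joint's range is limited). The gripper opens to 95 mm and grips with 3 to 60 N. Pads are 20 mm wide; open, the fingers measure 119 mm over their backs; the gripper's body (75 mm by 180 mm) begins 59 mm behind the grasp point.
Start: joints at [-79.446, 28.126, 89.318, -0, 62.55, -6.05], TCP at [178.623, -598.95, 214.661] pointing down, gripper open.
Joint ranges: [-177.58, 177.58], [-47.91, 125.51], [2.72, 160], [-65.01, 245.01], [3.68, 167.84], [-153.87, 153.87]. Speed limits (degrees/s): [127.2, 127.2, 159.86, 180, 180, 180].

## Interface

Orientations are given as [roll, pitch, yaw] about the fixed x, y, z axes, in that order (R = Rz(yaw) Ry(pitch) Rx(roll)).
In Python, from station import robot gives the robot as it stands. The module is installed in compiled form; this text tells all that it offers.
- The arm moves only by the tool play_rows, never from a script. Its argument "motion" is a list of rows, each a list of 7 numbers: the turn, a rotation vector about the world's x, y, z normalised to -1 to 1, where 1 is 0.1 rad, then the shift along the world's x, y, z normalised to -1 to 1, where 1 is 0.02 m, then the opening, from -1 (shut) to 1 (fully open), so that 0 is half open. A call has 1 to 20 rows; each row shifts and turns the commanded pose from where the row before left it; what a row does not reach is not made up. A row lasts 1/12 s, in which the tool goes at most 41.7 mm and 7.16 degrees, less where a joint would pass 70% of its speed; a pose out of reach is approached as far as the arm can. A call with a number of a shift or a turn outside -1 to 1 is refused whole. A call with a gripper value outside its range is refused whole. The fingers move at their own pace and stop on an object; "newtons" is the grip in N (left out, the last holds). Time passes only in rows, so rows that do not move let the fingers close. It gives the time, the measured TCP pose, the force and the opening at its end, in the units of the state.
- robot.get_state(): the state, without advancing time (a new reading comes with each control period).
- robot.snapshot(name): name is "side" or "top" or "wrist"; returns (picture, depth): 400x640x3 uint8, red, green, blue; 400x640 float32, mm along the optical axis (not along the pixel's ray), 0 where there is no reading.
- robot.camera_info(name): a dict with "intrinsics" (3x3 intrinsics, pixels), "R" (3x3) and "t" (3): a world point X has camera coordinates R X + t. Camera axes: x right, y down, z forward; pixel columns grow to the right and rows downward; lengths in mm; the calibration is good to about 2 mm. The wrist camera is an equidistant fisheye: a pixel r from the principal point sees the ray r / f radians off the axis. A picture is of the moment at which its call begins: read the wrist's pose just before it. camera_info takes no time and is no camera call; for the wrist camera it gives the pose at the moment of the call.
- robot.hand_in(): hands the job in, once; it reports no verdict.
The state is a dict: "time": time; "qpos": joint angles; "qvel": joint speeds; "effort": joint torques, N m; "tcp_pos": TCP position; "eef_rot": TCP orientation; "force": force on the tool from outside, world axes, zero at the start; "torque": the same for the moment, N m; "finger_gap": finger opening in mm.
Only numpy, scipy, OpenCV 4.12 (cv2) and the standard library are available. Lean on these libraries where they do the work, as an engineer would, in place of code of your own. Each camera call takes 0.05 s, during which the arm holds its last target.

## Task

Slide the shutter on top of the colour reader fully open to its end stop, then take the glaze test tile out of its wooden stand, pinching it near its top edge. Lower it upright through the reader's slot until its white glazed lower part is just inside, and finish holding it there, still and hanging freely in the gripper, not let go, for the reading. Leave the jar, mug and bowl where they stand.

Things in the scene. Friction and masses are not known exactly. Their poses are not given: they have to be found in the camera images.
- slot (a point): Centre of the slot's mouth, in the flat top (z = 0.120) of a fixed grey box, the colour reader; axes are the box's, z up, yaw within 25 deg. Slot 48 (x) x 12 (y) mm, 2 mm over the tile each way, mouth chamfered 3 mm; hollow below, floor 110 mm under the top. Box 150 (x) x 180 (y) x 120 tall, its centre 35 mm to +y of the slot. 5 mm high guide strips along y at x = +-43 mm.
- shutter_grip (a point): Centre of the shutter's black grip bar, 40 (x) x 14 (y) x 30 mm tall, from 3.5 to 33.5 mm above the reader's top; axes as the slot's. It stands mid-way on an aluminium plate 76 (x) x 50 (y) x 3 mm that lies on the top and covers the slot while shut. Move it by pinching the bar across y or by pushing.
- shutter (a joint): How far the shutter has slid, m: 0 = shut, right over the slot; it starts between 0 and 0.015 and slides along the reader's +y to a hard end stop at 0.060 = fully open. About 2 N of friction; it stays where it is left.
- tile_center (a point): Centre (half-way up) of the ceramic tile, 46 (own x) x 10 (own y) x 130 mm (z, up), 90 to 155 g: upper 80 mm bare terracotta with a small dark dot (hole) near the top, lower 50 mm glazed white. Starts upright and loose in its stand, underside 8 mm above the table. Pinch it across its 10 mm in the top 40 mm, so the fingers stay clear of the reader. Both faces are alike.
- tile_foot (a point): Centre of the tile's underside, 65 mm below its centre; same axes. It should end about 50 to 60 mm below the slot's mouth.
- stand: Fixed wooden tile stand, 90 (x) x 70 (y) x 30 mm tall, origin at the centre of its underside. Its pocket, 50 (x) x 14 (y) mm and 22 mm deep, open above, holds the tile, whose x and y lie along the stand's.
- jar_center (a point): Centre of a closed amber glass jar, 66 mm across, 105 mm tall, a bystander standing loose on the table between reader and stand.
- mug_center (a point): Centre of a black mug, 80 mm across with a handle, 95 mm tall, a bystander standing loose on the table beyond the work.
- bowl_center (a point): Centre of a terracotta bowl, 110 mm across, 45 mm tall, a bystander standing loose on the table beyond the work.

How it is judged (in metres and radians):
On the way, in this order (a step that is already met when the one before it is completed fails the run):
1. the shutter is slid fully open, to within 3 mm of its end stop (value of joint shutter above 0.057 m), for 0.2 s.
2. the tile is lifted out of its stand in the gripper (height (world z) of tile_foot above 0.035 m and contact force between the fingers and tile above 1 N), for 0.1 s.
At the end, for the whole second after the job is handed in: Shutter within 4 mm of its stop; the tile still and upright (within 7 degrees) in the slot, foot 46 to 80 mm below the mouth and within 7 mm of its axis along x and y, gripped by the fingers (over 1 N), pressing on the reader with under 10 N (value of joint shutter above 0.056 m and z of tile_foot in the frame of slot between -0.08 and -0.046 m and x of tile_foot in the frame of slot between -0.007 and 0.007 m and y of tile_foot in the frame of slot between -0.007 and 0.007 m and angle between tile_foot's own z axis and vertical below 0.12 rad and contact force between the fingers and tile above 1 N and contact force between tile and reader below 10 N and linear speed of tile below 0.02 m/s); the arm keeps its last pose, push and grip.
It fails at once if the tile is dropped through to the reader's floor (z of tile_foot in the frame of slot below -0.1 m and horizontal distance between tile_foot and slot below 0.03 m).
It fails at once if the jar, mug or bowl is pushed more than 30 mm or knocked over (distance of any of jar_center, mug_center, bowl_center from where it was at the start of the episode above 0.03 m).
It also fails if it takes over 64 s, if anything falls off the work surface, if the arm or the gripper's body presses on something with over 40 N, if the wrist force passes 120 N, or if a joint passes its speed limit or range.

## Working session

There is one attempt and no reset: what is moved stays moved. The work goes in short steps, Python scripts to look and compute and a tool call to move; the robot and the scene stay as the last step left them, time stands still between calls to the robot, and variables do not carry over. Pictures are saved under pics/ and viewed, and the job is handed in when it is done.

Besides the shell and the picture viewer there is one more tool, called after "Request:" as name(argument=value, ...) on one line, values as JSON. play_rows: Moves the arm, as the interface text tells. Scaled input: -1 to 1 covers 0.02 m each way for a shift and 0.1 rad each way for a turn. Its arguments: {"type":"object","properties":{"motion":{"type":"array","items":{"type":"array","items":{"type":"number","minimum":-1,"maximum":1}}},"newtons":{"type":"number"}},"required":["motion"]}

```bash
mkdir -p pics
python3 - <<'E'
from station import robot
import cv2,numpy as np,pickle
s=robot.get_state();print(s['time'],s['tcp_pos'],s['eef_rot'],s['finger_gap'],s['force'])
D={}
for n in ['top','side']:
    p,d=robot.snapshot(n);c=robot.camera_info(n);D[n]=(p,d,c)
    cv2.imwrite(f'pics/{n}0.png',p[:,:,::-1])
    R=np.array(c['R']);print(n,c['intrinsics'],R.round(3).tolist(),c['t'],(-R.T@np.array(c['t'])).round(0))
pickle.dump(D,open('d0.pkl','wb'))
E
```

```text
0.0 [ 178.55110308 -598.68044451  214.05271956] [-1.79935121e+02 -4.66584989e-03  1.66044820e+01] 94.99622129208983 [ 0.14539589 -0.3438284   0.86729774]
top [[435.76368447   0.         315.18988838]
 [  0.         435.76368447 205.27727496]
 [  0.           0.           1.        ]] [[-0.024, -1.0, -0.003], [-0.996, 0.024, -0.087], [0.087, 0.001, -0.996]] [  25.40482806  627.73941673 1108.31380362] [ 529.   10. 1159.]
side [[437.40453775   0.         321.49515001]
 [  0.         437.40453775 199.53608408]
 [  0.           0.           1.        ]] [[0.908, -0.418, -0.012], [-0.272, -0.569, -0.776], [0.318, 0.709, -0.63]] [-544.32164114  251.71408966  705.95225303] [ 339. -585.  634.]
```

View pics/top0.png

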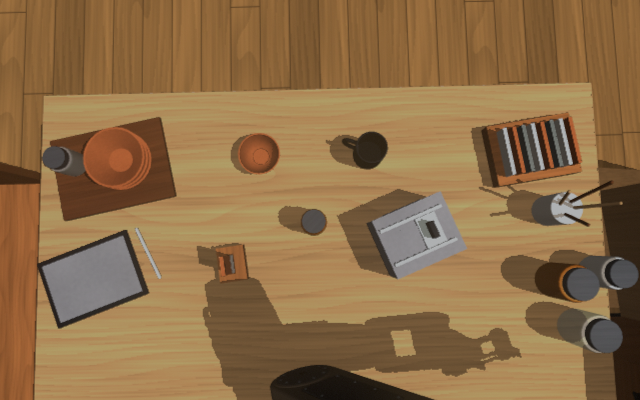

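View pics/side0.png

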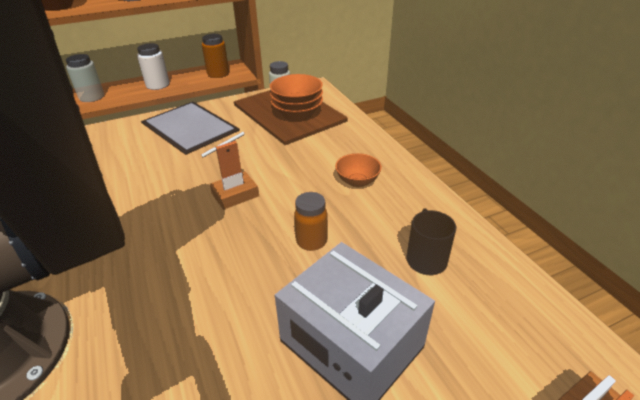

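```bash
cat > h.py <<'E'
import cv2,numpy as np,pickle
def cloud(d,c):
    K=np.array(c['intrinsics']);R=np.array(c['R']);t=np.array(c['t'])
    v,u=np.mgrid[:d.shape[0],:d.shape[1]]
    X=np.stack([(u-K[0,2])/K[0,0]*d,(v-K[1,2])/K[1,1]*d,d],-1)
    return (X-t)@R
def ray(px,c,z):
    K=np.array(c['intrinsics']);R=np.array(c['R']);t=np.array(c['t'])
    px=np.atleast_2d(px).astype(float)
    o=-R.T@t; d=np.c_[(px-K[:2,2])/K[0,0],np.ones(len(px))]@R
    return o+d*((z-o[2])/d[:,2])[:,None]
def proj(X,c):
    K=np.array(c['intrinsics']);x=np.atleast_2d(X)@np.array(c['R']).T+np.array(c['t']);x=x@K.T
    return x[:,:2]/x[:,2:]
E
python3 - <<'E'
from h import *
D=pickle.load(open('d0.pkl','rb'))
for n in ['top','side']:
    p,d,c=D[n];P=cloud(d,c)
    hsv=cv2.cvtColor(p,cv2.COLOR_RGB2HSV)
    roi=(P[...,1]<-80)&(P[...,1]>-400)&(P[...,0]>380)&(P[...,0]<680)&(d>0)
    m=roi&(abs(P[...,2]-120)<6)
    q=P[m];print(n,m.sum(),np.median(q[:,2]))
    r=cv2.minAreaRect(q[:,:2].astype(np.float32));print('box top',r)
    m=roi&(P[...,2]>140)&(P[...,2]<165);q=P[m]
    if len(q)>3: print('bar',m.sum(),np.median(q,0),cv2.minAreaRect(q[:,:2].astype(np.float32)))
    roi=(P[...,1]>50)&(P[...,1]<330)&(P[...,0]>330)&(P[...,0]<560)&(d>0)
    m=roi&(abs(P[...,2]-30)<6);q=P[m];print('stand',m.sum(),np.median(q[:,2]),cv2.minAreaRect(q[:,:2].astype(np.float32)))
    m=roi&(P[...,2]>125)&(P[...,2]<150);q=P[m];print('tiletop',m.sum(),np.median(q,0), cv2.minAreaRect(q[:,:2].astype(np.float32)))
p=D['top'][0][:,:,::-1]
cv2.imwrite('pics/topA.png',cv2.resize(p[180:290,355:480],None,fx=6,fy=5.4,interpolation=cv2.INTER_CUBIC)[:600])
cv2.imwrite('pics/topB.png',cv2.resize(p[225:300,190:290],None,fx=8,fy=8,interpolation=cv2.INTER_CUBIC))
p=D['side'][0][:,:,::-1]
cv2.imwrite('pics/sideA.png',cv2.resize(p[240:400,270:440],None,fx=3.7,fy=3.7,interpolation=cv2.INTER_CUBIC))
E
```

```text
top 4245 121.69273286585963
box top ((544.0822143554688, -235.09654235839844), (150.24049377441406, 181.49099731445312), 22.177946090698242)
bar 133 [ 555.54645576 -260.96086265  154.23504568] ((555.4169921875, -261.76177978515625), (39.72037124633789, 14.781106948852539), 22.345693588256836)
stand 706 30.783011128789912 ((482.2784729003906, 229.5442352294922), (89.88761138916016, 70.8521728515625), 7.730639934539795)
tiletop 105 [481.93478148 229.32832565 138.10774689] ((482.09393310546875, 229.84274291992188), (45.13603591918945, 10.697888374328613), 7.781216621398926)
side 10090 120.46646766309985
box top ((544.949462890625, -232.9072265625), (152.37606811523438, 182.2449188232422), 22.061185836791992)
bar 364 [ 553.80506186 -264.35175691  152.6919701 ] ((556.2972412109375, -261.5231018066406), (41.246341705322266, 14.21856689453125), 22.95592498779297)
stand 651 30.10143176030643 ((482.76068115234375, 230.57994079589844), (91.15447998046875, 74.63736724853516), 7.639617443084717)
tiletop 164 [481.97354644 227.83158107 134.64020341] ((482.3847351074219, 230.27178955078125), (46.74817657470703, 14.53489875793457), 10.520709991455078)
```

View pics/topA.png

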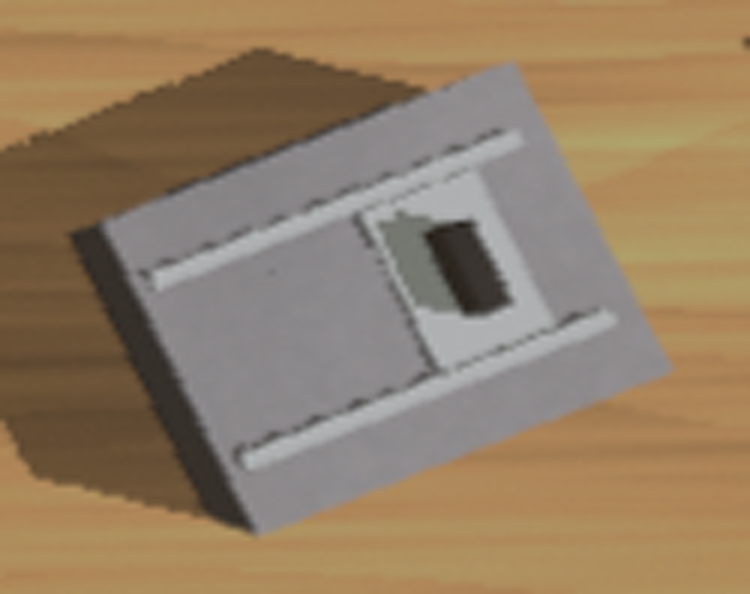

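View pics/topB.png

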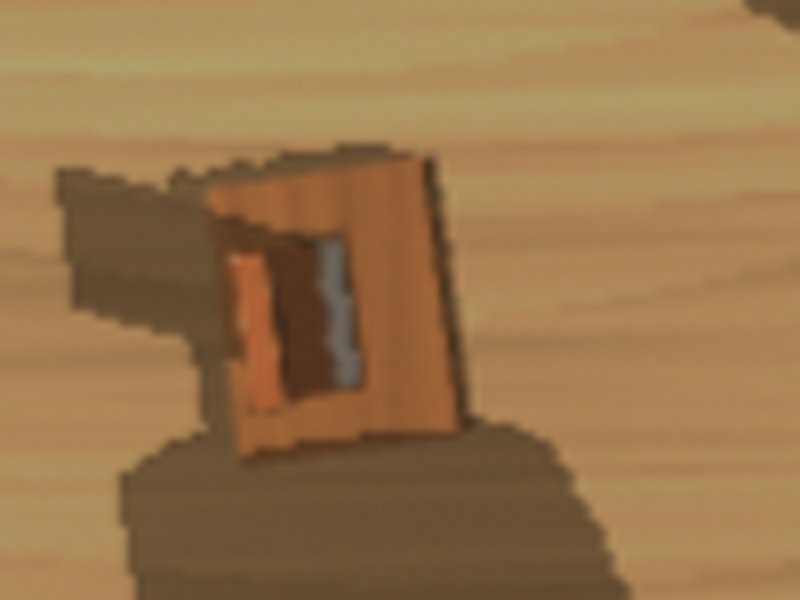

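Request:
play_rows(motion=[[0, 0, 0.05, 0.99, 0.885, 0, 1], [0, 0, 0.05, 0.99, 0.885, 0, 1], [0, 0, 0.05, 0.99, 0.885, 0, 1], [0, 0, 0.05, 0.99, 0.885, 0, 1], [0, 0, 0.05, 0.99, 0.885, 0, 1], [0, 0, 0.05, 0.99, 0.885, 0, 1], [0, 0, 0.05, 0.99, 0.885, 0, 1], [0, 0, 0.05, 0.99, 0.885, 0, 1], [0, 0, 0.05, 0.99, 0.885, 0, 1], [0, 0, 0.05, 0.99, 0.885, 0, 1], [0, 0, 0.05, 0.99, 0.885, 0, 1], [0, 0, 0.05, 0.99, 0.885, 0, 1], [0, 0, 0.05, 0.99, 0.885, 0, 1], [0, 0, 0.05, 0.99, 0.885, 0, 1], [0, 0, 0.05, 0.99, 0.885, 0, 1], [0, 0, 0.05, 0.99, 0.885, 0, 1], [0, 0, 0.05, 0.99, 0.885, 0, 1], [0, 0, 0.05, 0.99, 0.885, 0, 1], [0, 0, 0.05, 0.99, 0.885, 0, 1], [0, 0, 0, 0, 0, 0, 1]], newtons=10)

```text
time: 1.77
tcp_pos: [557.2, -259.8, 214.2]
eef_rot: [-180.0, -0.0, 22.2]
force: [-0.1, -0.2, -0.2]
finger_gap: 95.3
```

Request:
play_rows(motion=[[0, 0, 0, -0.07, -0.09, -0.5, 1], [0, 0, 0, 0, 0, -1, 1], [0, 0, 0, 0, 0, -1, 1], [0, 0, 0, 0, 0, -1, 1], [0, 0, 0, 0, 0, -0.75, 1], [0, 0, 0, 0, 0, 0, 1], [0, 0, 0, 0, 0, 0, -1], [0, 0, 0, 0, 0, 0, -1], [0, 0, 0, 0, 0, 0, -1], [0, 0, 0, 0, 0, 0, -1], [0, 0, 0, 0, 0, 0, -1], [0, 0, 0, 0, 0, 0, -1]])

```text
time: 2.77
tcp_pos: [553.5, -264.5, 130.2]
eef_rot: [180.0, -0.0, 22.1]
force: [0.5, -0.2, 0.2]
finger_gap: 60.9
```

Request:
play_rows(motion=[[0, 0, 0, 0, 0, 0, -1], [0, 0, 0, 0, 0, 0, -1], [0, 0, 0, 0, 0, 0, -1], [0, 0, 0, 0, 0, 0, -1], [0, 0, 0, 0, 0, 0, -1], [0, 0, 0, 0, 0, 0, -1], [0, 0, 0, 0, 0, 0, -1], [0, 0, 0, 0, 0, 0, -1], [0, 0, 0, 0, 0, 0, -1], [0, 0, 0, 0, 0, 0, -1]])

```text
time: 3.6
tcp_pos: [553.4, -264.2, 129.6]
eef_rot: [-180.0, 0.0, 22.1]
force: [-0.6, 1.5, 0.1]
finger_gap: 14.1
```

Run:
```python
from station import robot
for i in range(1):
    s=robot.get_state();print(s['tcp_pos'],s['force'],s['finger_gap'])
```

```text
[ 553.3706211  -264.2489328   129.61812315] [-0.61904269  1.53741748  0.10847076] 14.100829256286785
```

Request:
play_rows(motion=[[0, 0, 0, -0.1, 0.235, 0, -1], [0, 0, 0, -0.19, 0.463, 0, -1], [0, 0, 0, -0.19, 0.463, 0, -1], [0, 0, 0, -0.19, 0.463, 0, -1], [0, 0, 0, -0.19, 0.463, 0, -1], [0, 0, 0, -0.1, 0.235, 0, -1], [0, 0, 0, -0.05, 0.12, 0, -1], [0, 0, 0, 0, 0, 0, -1], [0, 0, 0, 0, 0, 0, -1], [0, 0, 0, 0, 0, 0, -1]])

```text
time: 4.43
tcp_pos: [533.4, -215.4, 129.6]
eef_rot: [-180.0, -0.0, 22.0]
force: [5.0, 3.5, -2.6]
finger_gap: 13.8
```

Request:
play_rows(motion=[[0, 0, 0, -0.02, 0.1, 0, -1], [0, 0, 0, -0.02, 0.1, 0, -1], [0, 0, 0, 0, 0, 0, -1], [0, 0, 0, 0, 0, 0, -1], [0, 0, 0, 0, 0, 0, -1]])

```text
time: 4.85
tcp_pos: [532.0, -211.7, 129.6]
eef_rot: [-180.0, 0.0, 22.0]
force: [-2.9, -0.7, -0.4]
finger_gap: 13.7
```

Request:
play_rows(motion=[[0, 0, 0, -0.04, 0.1, 0, -1], [0, 0, 0, -0.04, 0.1, 0, -1], [0, 0, 0, 0, 0, 0, -1], [0, 0, 0, 0, 0, 0, -1], [0, 0, 0, 0, 0, 0, -1]])

```text
time: 5.27
tcp_pos: [531.7, -210.7, 129.7]
eef_rot: [179.7, -0.0, 22.1]
force: [1.3, -20.8, -8.2]
finger_gap: 13.9
```

Request:
play_rows(motion=[[0, 0, 0, 0, 0, 0, 0.2], [0, 0, 0, 0, 0, 0, 0.2], [0, 0, 0, 0, 0, 0, 0.2], [0, 0, 0, 0, 0, 0, 0.2], [0, 0, 0, 0, 0, 0, 0.2], [0, 0, 0, 0, 0, 0, 0.2], [0, 0, 0, 0, 0, 1, 0.2], [0, 0, 0, 0, 0, 1, 0.2], [0, 0, 0, 0, 0, 1, 0.2], [0, 0, 0, 0, 0, 1, 0.2], [0, 0, 0, 0, 0, 1, 0.2], [0, 0, 0, -0.2, 1, 0.5, 0.2], [0, 0, 0, -0.2, 1, 0, 0.2], [0, 0, 0, -0.2, 1, 0, 0.2], [0, 0, 0, -0.2, 1, 0, 0.2], [0, 0, 0, -0.2, 1, 0, 0.2], [0, 0, 0, -0.2, 1, 0, 0.2], [0, 0, 0, -0.2, 1, 0, 0.2], [0, 0, 0, -0.2, 1, 0, 0.2], [0, 0, 0, -0.2, 1, 0, 0.2]])

```text
time: 6.93
tcp_pos: [494.5, -26.5, 239.8]
eef_rot: [180.0, -0.0, 22.1]
force: [-0.1, 1.4, -0.3]
finger_gap: 57.2
```

Run:
```python
from station import robot
from h import *
p,d=robot.snapshot('side');c=robot.camera_info('side')
p2,d2=robot.snapshot('top');c2=robot.camera_info('top')
pickle.dump({'side':(p,d,c),'top':(p2,d2,c2)},open('d1.pkl','wb'))
th=np.radians(22.1);ex=np.array([np.cos(th),np.sin(th)]);ey=np.array([-ex[1],ex[0]])
for n,d,c in(('side',d,c),('top',d2,c2)):
    P=cloud(d,c)
    roi=(P[...,1]<-80)&(P[...,1]>-400)&(P[...,0]>380)&(P[...,0]<680)&(d>0)
    q=P[roi&(P[...,2]>140)&(P[...,2]<160)];print(n,len(q),cv2.minAreaRect(q[:,:2].astype(np.float32)))
    q=P[roi&(abs(P[...,2]-121)<8)];print(len(q),cv2.minAreaRect(q[:,:2].astype(np.float32)))
    # slot: points below top inside footprint
    u=(P[...,:2]-np.array([544.4,-234]))
    a=u@ex;b=u@ey
    m=roi&(abs(a)<35)&(b<-15)&(b>-60)&(P[...,2]<112);print('slot',m.sum(),a[m].min() if m.any() else 0,a[m].max() if m.any() else 0,b[m].min() if m.any() else 0,b[m].max() if m.any() else 0)
cv2.imwrite('pics/side1.png',cv2.resize(p[230:400,260:450,::-1],None,fx=3.5,fy=3.5,interpolation=cv2.INTER_CUBIC))
cv2.imwrite('pics/top1.png',cv2.resize(p2[180:290,355:480,::-1],None,fx=5.4,fy=5.4,interpolation=cv2.INTER_CUBIC))
```

```text
side 332 ((535.4402465820312, -210.8636932373047), (40.32584762573242, 14.965543746948242), 23.160615921020508)
10167 ((545.3328247070312, -232.8887176513672), (152.89593505859375, 181.49986267089844), 22.129892349243164)
slot 18 -19.18649797126648 26.338426291938013 -36.785648654602824 -27.770227602826075
top 126 ((534.7833251953125, -211.26583862304688), (39.966861724853516, 14.335077285766602), 20.891454696655273)
4438 ((544.0311279296875, -235.1125946044922), (150.33670043945312, 181.5854949951172), 22.189592361450195)
slot 31 -33.47737418654283 18.165603125773043 -59.93963036691526 -41.94936638858268
```

View pics/side1.png

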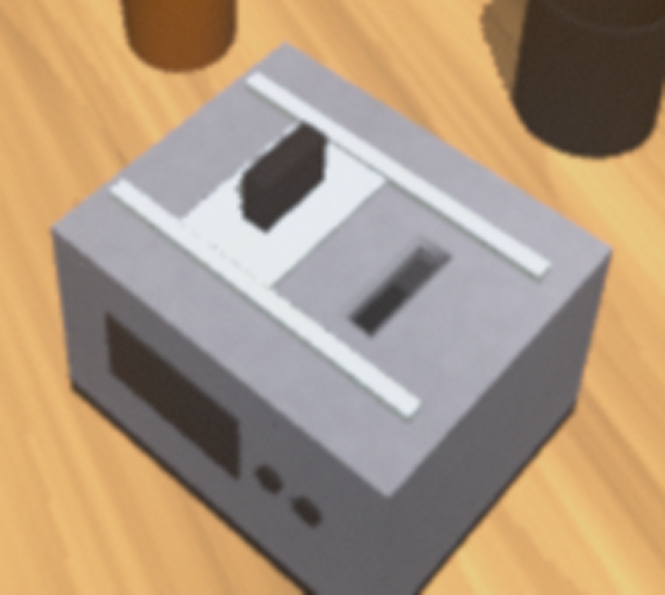

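View pics/top1.png

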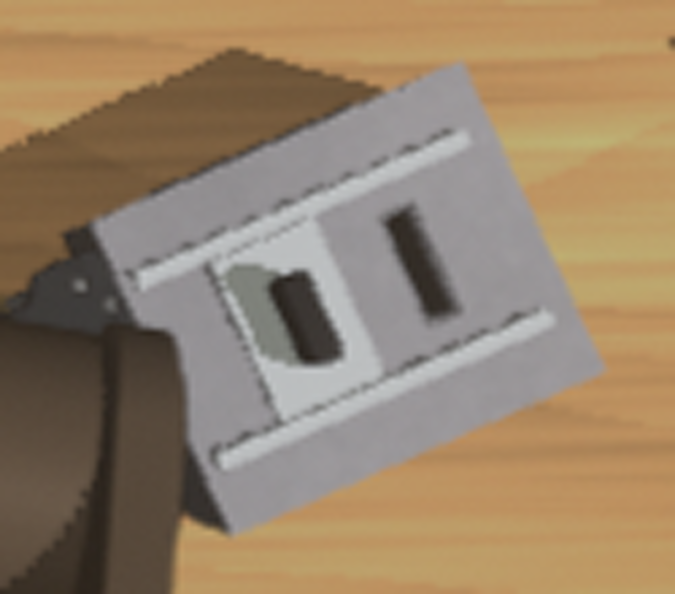

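Run:
```python
from h import *
D=pickle.load(open('d1.pkl','rb'))
th=np.radians(22.1);ex=np.array([np.cos(th),np.sin(th)]);ey=np.array([-ex[1],ex[0]])
for n in('side','top'):
    p,d,c=D[n];g=cv2.cvtColor(p,cv2.COLOR_RGB2GRAY).astype(float)
    h,w=g.shape;v,u=np.mgrid[:h,:w]
    W=ray(np.c_[u.ravel(),v.ravel()],c,120)[:,:2].reshape(h,w,2)-[557.6,-266.4]
    a=W@ex;b=W@ey
    m=(abs(a)<34)&(abs(b)<16)
    bg=np.median(g[m]); wt=np.clip(bg-8-g,0,None)*m
    print(n,bg,g[m].min(),m.sum(),'centroid',(wt*a).sum()/wt.sum(),(wt*b).sum()/wt.sum())
    mm=m&(g<bg-12);print('ext',a[mm].min(),a[mm].max(),b[mm].min(),b[mm].max(),mm.sum(), cv2.minAreaRect(np.c_[a[mm],b[mm]].astype(np.float32)))
```

```text
side 167.0 55.0 907 centroid -2.231546525116775 -1.6847522599969489
ext -26.20445877360788 28.2138330319989 -8.3877879012672 6.4705144087072854 347 ((1.0066394805908203, -0.946286678314209), (14.854524612426758, 54.42060089111328), 89.96649169921875)
top 141.5 44.0 386 centroid 0.2341488290925815 -0.537145060895442
ext -26.948751653939976 26.917624830147815 -10.202977867711002 8.485293896061926 172 ((-0.01525115966796875, -0.8729877471923828), (18.660375595092773, 53.868370056152344), 89.91014862060547)
```

Request:
play_rows(motion=[[0, 0, -0.18, -0.045, 0.92, 0, 0.2], [0, 0, -0.18, -0.045, 0.92, 0, 0.2], [0, 0, -0.18, -0.045, 0.92, 0, 0.2], [0, 0, -0.18, -0.045, 0.92, 0, 0.2], [0, 0, -0.18, -0.045, 0.92, 0, 0.2], [0, 0, -0.18, -0.045, 0.92, 0, 0.2], [0, 0, -0.18, -0.045, 0.92, 0, 0.2], [0, 0, -0.18, -0.045, 0.92, 0, 0.2], [0, 0, -0.18, -0.045, 0.92, 0, 0.2], [0, 0, -0.18, -0.045, 0.92, 0, 0.2], [0, 0, -0.18, -0.045, 0.92, 0, 0.2], [0, 0, -0.18, -0.045, 0.92, 0, 0.2], [0, 0, -0.18, -0.045, 0.92, 0, 0.2], [0, 0, -0.18, -0.045, 0.92, 0, 0.2], [0, 0, 0, 0, 0, 0, 0.2], [0, 0, 0, 0, 0, 0, 0.2], [0, 0, 0, 0, 0, 0, 0.2], [0, 0, 0, 0, 0, 0, 0.2]])

```text
time: 8.53
tcp_pos: [482.4, 229.1, 239.7]
eef_rot: [180.0, 0.0, 7.6]
force: [-0.8, -0.7, -0.2]
finger_gap: 57.2
```

Request:
play_rows(motion=[[0, 0, 0, 0, 0.04, -0.6, 0.2], [0, 0, 0, 0, 0, -1, 0.2], [0, 0, 0, 0, 0, -1, 0.2], [0, 0, 0, 0, 0, -1, 0.2], [0, 0, 0, 0, 0, -1, 0.2], [0, 0, 0, 0, 0, -1, 0.2], [0, 0, 0, 0, 0, -0.8, 0.2], [0, 0, 0, 0, 0, -0.5, 0.2], [0, 0, 0, 0, 0, 0, 0.2], [0, 0, 0, 0, 0, 0, -1], [0, 0, 0, 0, 0, 0, -1], [0, 0, 0, 0, 0, 0, -1], [0, 0, 0, 0, 0, 0, -1], [0, 0, 0, 0, 0, 0, -1], [0, 0, 0, 0, 0, 0, -1], [0, 0, 0, 0, 0, 0, -1], [0, 0, 0, 0, 0, 0, -1], [0, 0, 0, 0, 0, 0, -1], [0, 0, 0, 0, 0, 0, -1], [0, 0, 0, 0, 0, 0, -1]], newtons=20)

```text
time: 10.2
tcp_pos: [482.2, 230.8, 101.7]
eef_rot: [180.0, -0.0, 7.6]
force: [-0.8, -0.3, 1.9]
finger_gap: 10.2
```

Request:
play_rows(motion=[[0, 0, 0, 0, 0, 0, -1], [0, 0, 0, 0, 0, 0, -1], [0, 0, 0, 0, 0, 0, -1], [0, 0, 0, 0, 0, 0, -1]])

```text
time: 10.53
tcp_pos: [482.2, 230.8, 101.7]
eef_rot: [180.0, -0.0, 7.6]
force: [0.8, -0.0, 3.5]
finger_gap: 10.0
```

Request:
play_rows(motion=[[0, 0, 0, 0, 0, 0.25, -1], [0, 0, 0, 0, 0, 0.5, -1], [0, 0, 0, 0, 0, 0.5, -1], [0, 0, 0, 0, 0, 0.75, -1], [0, 0, 0, 0, 0, 1, -1], [0, 0, 0, 0, 0, 1, -1], [0, 0, 0, 0, 0, 1, -1], [0, 0, 0, 0, 0, 1, -1], [0, 0, 0, 0, 0, 1, -1], [0, 0, 0, 0, 0, 1, -1], [0, 0, 0, 0, 0, 0.5, -1], [0, 0, 0, 0, 0, 0.4, -1], [0, 0, 0, 0, 0, 0, -1], [0, 0, 0, 0, 0, 0, -1], [0, 0, 0, 0, 0, 0, -1]])

```text
time: 11.78
tcp_pos: [481.9, 230.7, 278.7]
eef_rot: [180.0, 0.1, 7.6]
force: [0.5, -0.3, -1.5]
finger_gap: 9.5
```

Run:
```python
from station import robot
from h import *
p,d=robot.snapshot('side');c=robot.camera_info('side')
pickle.dump((p,d,c),open('d2.pkl','wb'))
cv2.imwrite('pics/side2.png',p[:,:,::-1])
s=robot.get_state();print(s['tcp_pos'],s['force'],s['finger_gap'])
```

```text
[481.87573363 230.66610069 278.60555005] [ 0.28401437  0.29716172 -0.55492221] 10.17351174799872
```

View pics/side2.png

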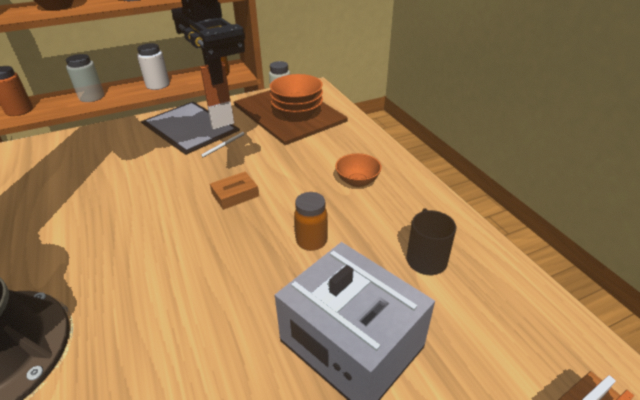

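Request:
play_rows(motion=[[0, 0, 0.094, 0.14, -0.5, 0, -1], [0, 0, 0.094, 0.14, -0.9, 0, -1], [0, 0, 0.094, 0.14, -0.9, 0, -1], [0, 0, 0.094, 0.14, -0.9, 0, -1], [0, 0, 0.094, 0.14, -0.9, 0, -1], [0, 0, 0.094, 0.14, -0.9, 0, -1], [0, 0, 0.094, 0.14, -0.9, 0, -1], [0, 0, 0.094, 0.14, -0.9, 0, -1], [0, 0, 0.094, 0.14, -0.9, 0, -1], [0, 0, 0.094, 0.14, -0.9, 0, -1], [0, 0, 0.094, 0.14, -0.9, 0, -1], [0, 0, 0.094, 0.14, -0.9, 0, -1], [0, 0, 0.094, 0.14, -0.9, 0, -1], [0, 0, 0.094, 0.14, -0.9, 0, -1], [0, 0, 0.094, 0.14, -0.9, 0, -1], [0, 0, 0.094, 0.14, -0.9, 0, -1], [0, 0, 0.094, 0.14, -0.9, 0, -1], [0, 0, 0.094, 0.14, -0.9, 0, -1], [0, 0, 0.094, 0.14, -0.9, 0, -1], [0, 0, 0.094, 0.14, -0.9, 0, -1]])

```text
time: 13.5
tcp_pos: [538.1, -122.1, 278.7]
eef_rot: [-179.9, 0.1, 18.4]
force: [1.0, -0.2, -0.9]
finger_gap: 10.1
```

Request:
play_rows(motion=[[0, 0, 0.08, 0.128, -0.91, 0, -1], [0, 0, 0.08, 0.128, -0.91, 0, -1], [0, 0, 0.08, 0.128, -0.91, 0, -1], [0, 0, 0.08, 0.128, -0.91, 0, -1], [0, 0, 0.08, 0.128, -0.91, 0, -1], [0, 0, 0.08, 0.128, -0.91, 0, -1], [0, 0, 0.08, 0.128, -0.91, 0, -1], [0, 0, 0.08, 0.128, -0.9, 0, -1], [0, 0, 0, 0, 0, 0, -1], [0, 0, 0, 0, 0, 0, -1], [0, 0, 0, 0, 0, 0, -1], [0, 0, 0, 0, 0, 0, -1]])

```text
time: 14.5
tcp_pos: [558.6, -265.8, 279.4]
eef_rot: [-180.0, 0.0, 22.1]
force: [0.4, 0.2, -0.8]
finger_gap: 9.9
```

Run:
```python
from station import robot
from h import *
p,d=robot.snapshot('side');c=robot.camera_info('side')
pickle.dump((p,d,c),open('d3.pkl','wb'))
cv2.imwrite('pics/side3.png',cv2.resize(p[100:340,240:480,::-1],None,fx=2.5,fy=2.5,interpolation=cv2.INTER_CUBIC))
s=robot.get_state();print(s['tcp_pos'],s['eef_rot'],s['force'],s['finger_gap'])
hsv=cv2.cvtColor(p,cv2.COLOR_RGB2HSV);P=cloud(d,c)
th=np.radians(22.1);ex=np.array([np.cos(th),np.sin(th),0]);ey=np.array([-ex[1],ex[0],0])
Q=P-[558.4,-267,0];a=Q@ex;b=Q@ey;z=P[...,2]
m=(abs(a)<40)&(abs(b)<25)&(z>165)&(z<258)&(d>0)
for z0 in range(170,258,8):
    k=m&(abs(z-z0-4)<4)
    if k.sum(): print(z0+4,k.sum(),'a',a[k].min().round(1),a[k].max().round(1),'b med',np.median(b[k]).round(2),b[k].min().round(1),b[k].max().round(1))
print('foot z',np.sort(z[(abs(a)<40)&(abs(b)<25)&(z>140)&(d>0)])[:10])
```

```text
[ 558.66727594 -265.80704038  279.54329538] [-1.79985175e+02  1.19159298e-02  2.20855232e+01] [ 0.15495508 -0.11694862 -2.19569129] 9.738147080013722
190 86 a -22.5 22.7 b med -4.4 -5.2 3.9
198 106 a -22.5 23.6 b med -4.44 -5.4 4.3
206 101 a -23.0 24.1 b med -4.37 -5.6 4.8
214 116 a -23.0 22.7 b med -4.38 -5.3 5.4
222 107 a -23.5 23.0 b med -4.41 -5.3 4.3
230 117 a -22.6 22.8 b med -4.38 -5.1 4.9
238 120 a -22.8 23.0 b med -4.36 -5.4 5.5
246 117 a -22.6 22.8 b med -4.36 -5.3 4.3
254 130 a -22.8 23.3 b med -4.44 -5.8 5.3
foot z [186.17277847 186.45837395 186.50303037 186.55061194 186.61373093
 186.97889507 187.11541936 187.32428489 187.34660956 187.45295639]
```

View pics/side3.png

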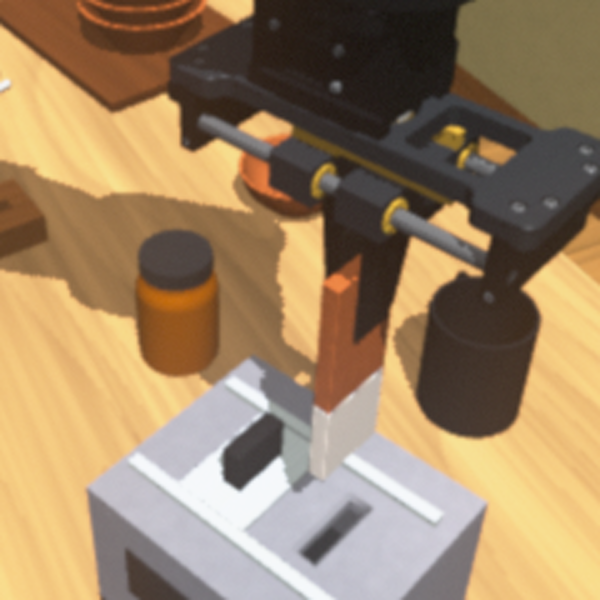

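Request:
play_rows(motion=[[0, 0, 0, 0.025, -0.025, -0.5, -1], [0, 0, 0, 0, 0, -0.75, -1], [0, 0, 0, 0, 0, -0.75, -1], [0, 0, 0, 0, 0, -0.5, -1], [0, 0, 0, 0, 0, -0.3, -1], [0, 0, 0, 0, 0, -0.2, -1], [0, 0, 0, 0, 0, 0, -1], [0, 0, 0, 0, 0, 0, -1], [0, 0, 0, 0, 0, 0, -1], [0, 0, 0, 0, 0, 0, -1]])

```text
time: 15.38
tcp_pos: [559.4, -267.2, 220.3]
eef_rot: [179.9, -0.0, 22.0]
force: [-0.2, 0.0, -1.5]
finger_gap: 10.4
```

Run:
```python
from station import robot
from h import *
p,d=robot.snapshot('side');c=robot.camera_info('side')
cv2.imwrite('pics/side4.png',cv2.resize(p[150:350,260:460,::-1],None,fx=3,fy=3,interpolation=cv2.INTER_CUBIC))
s=robot.get_state();print(s['tcp_pos'],s['eef_rot'],s['force'],s['finger_gap'])
```

```text
[ 559.34293636 -267.2336596   220.20900317] [ 1.79951095e+02 -3.14292911e-02  2.20456165e+01] [ 0.40637629  0.09873278 -0.41755579] 10.023748045041543
```

View pics/side4.png

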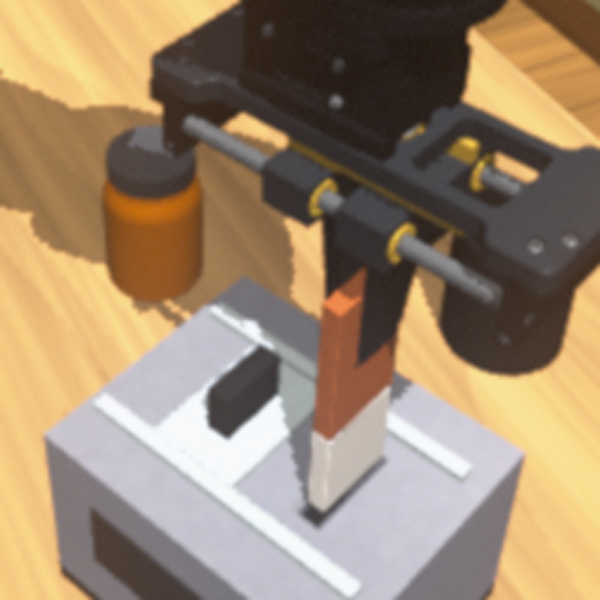

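Request:
play_rows(motion=[[0, 0, 0, 0, 0, -0.15, -1], [0, 0, 0, 0, 0, -0.15, -1], [0, 0, 0, 0, 0, -0.15, -1], [0, 0, 0, 0, 0, -0.15, -1], [0, 0, 0, 0, 0, 0, -1], [0, 0, 0, 0, 0, 0, -1]])

```text
time: 15.93
tcp_pos: [560.2, -267.0, 210.5]
eef_rot: [179.8, -0.2, 22.0]
force: [-1.3, 4.8, 21.2]
finger_gap: 9.9
```

Request:
play_rows(motion=[[0, 0, 0, 0, 0, 0.3, -1], [0, 0, 0, 0, 0, 0.3, -1], [0, 0, 0, 0, 0, 0.15, -1], [0, 0, 0, 0, 0, 0, -1], [0, 0, 0, 0, 0, 0, -1], [0, 0, 0, 0, 0, 0, -1]])

```text
time: 16.43
tcp_pos: [559.1, -267.1, 222.1]
eef_rot: [-180.0, 0.0, 22.0]
force: [0.2, 1.0, -1.2]
finger_gap: 10.1
```

Run:
```python
from station import robot
from h import *
s=robot.get_state();print(s['tcp_pos'],s['eef_rot'],s['force'],s['finger_gap'])
th=np.radians(22.1);ex=np.array([np.cos(th),np.sin(th),0]);ey=np.array([-ex[1],ex[0],0])
for n in('side','top'):
    p,d=robot.snapshot(n);c=robot.camera_info(n)
    pickle.dump((p,d,c),open(f'd5{n}.pkl','wb'))
    if n=='side': cv2.imwrite('pics/side5.png',cv2.resize(p[200:330,290:420,::-1],None,fx=4.6,fy=4.6,interpolation=cv2.INTER_CUBIC))
    else:cv2.imwrite('pics/top5.png',cv2.resize(p[150:300,330:500,::-1],None,fx=4,fy=4,interpolation=cv2.INTER_CUBIC))
    if n=='top':continue
    P=cloud(d,c)
    Q=P-[558.4,-267,0];a=Q@ex;b=Q@ey;z=P[...,2]
    m=(abs(a)<40)&(abs(b)<25)&(z>130)&(z<190)&(d>0)
    for z0 in range(130,190,6):
        k=m&(abs(z-z0-3)<3); f=k&(b<-2)
        if f.sum(): print(z0+3,k.sum(),'a',a[k].min().round(1),a[k].max().round(1),'b med',np.median(b[f]).round(2),b[k].min().round(1),b[k].max().round(1))
    ft=(abs(a)<18)&(b<-2)&(b>-9)&(z>122)&(d>0)
    print('foot',np.sort(z[ft])[:8].round(1))
```

```text
[ 559.05716002 -267.08225582  222.14816193] [-1.79970600e+02  2.84563868e-02  2.20439319e+01] [ 0.17218831  1.01471371 -1.24355111] 10.057162835951425
133 35 a -23.2 20.8 b med -5.57 -6.7 2.7
139 64 a -23.7 22.5 b med -5.8 -6.7 3.2
145 68 a -24.0 21.4 b med -5.74 -6.9 3.5
151 70 a -23.6 20.7 b med -5.74 -6.4 3.7
157 66 a -24.3 22.6 b med -5.88 -6.8 2.5
163 69 a -23.4 21.7 b med -5.85 -6.7 3.4
169 71 a -23.6 21.9 b med -5.79 -6.9 3.3
175 69 a -24.2 22.1 b med -5.8 -6.6 3.6
181 74 a -23.4 21.6 b med -5.73 -6.5 2.6
187 75 a -23.5 22.6 b med -5.83 -6.8 2.8
foot [132.3 132.3 132.5 132.7 133.  133.1 133.2 133.4]
```

View pics/side5.png

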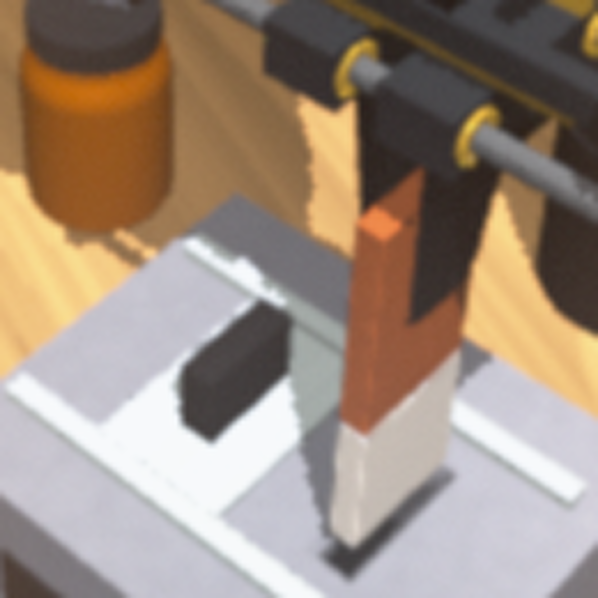

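View pics/top5.png

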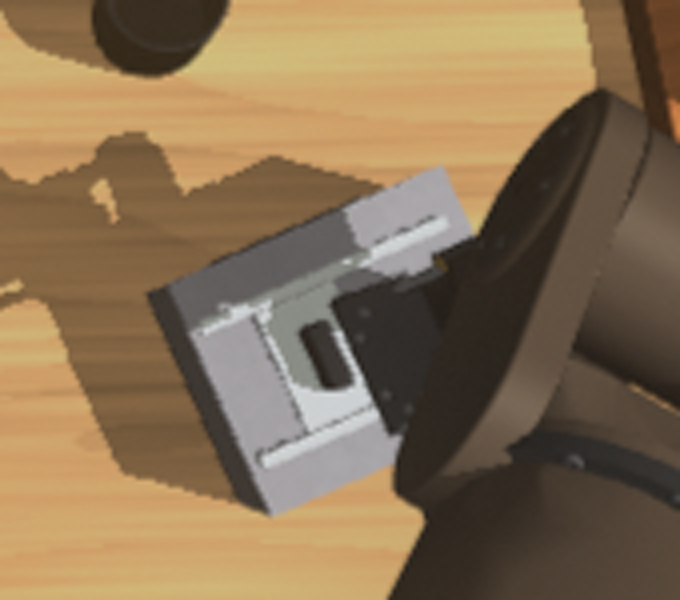

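Request:
play_rows(motion=[[0, 0, 0, 0.02, 0.1375, 0, -1], [0, 0, 0, 0, 0, 0, -1], [0, 0, 0, 0, 0, -0.2, -1], [0, 0, 0, 0, 0, -0.2, -1], [0, 0, 0, 0, 0, -0.1, -1], [0, 0, 0, 0, 0, -0.1, -1], [0, 0, 0, 0, 0, -0.1, -1], [0, 0, 0, 0, 0, 0, -1], [0, 0, 0, 0, 0, 0, -1]])

```text
time: 17.28
tcp_pos: [559.6, -264.4, 208.6]
eef_rot: [-180.0, 0.0, 22.0]
force: [-0.3, 0.3, -1.3]
finger_gap: 9.9
```

Past the earlier contact height with no force; continuing.

Request:
play_rows(motion=[[0, 0, 0, 0, 0, -0.1, -1], [0, 0, 0, 0, 0, -0.1, -1], [0, 0, 0, 0, 0, -0.1, -1], [0, 0, 0, 0, 0, 0, -1], [0, 0, 0, 0, 0, 0, -1]])

```text
time: 17.7
tcp_pos: [559.6, -264.3, 202.5]
eef_rot: [-180.0, 0.0, 22.1]
force: [-0.5, 0.1, -1.6]
finger_gap: 10.1
```

Request:
play_rows(motion=[[0, 0, 0, 0, 0, -0.15, -1], [0, 0, 0, 0, 0, -0.15, -1], [0, 0, 0, 0, 0, -0.2, -1], [0, 0, 0, 0, 0, -0.2, -1], [0, 0, 0, 0, 0, -0.2, -1], [0, 0, 0, 0, 0, -0.2, -1], [0, 0, 0, 0, 0, -0.2, -1], [0, 0, 0, 0, 0, -0.1, -1], [0, 0, 0, 0, 0, 0, -1], [0, 0, 0, 0, 0, 0, -1]])

```text
time: 18.53
tcp_pos: [559.5, -264.3, 174.5]
eef_rot: [-180.0, 0.0, 22.1]
force: [-1.8, -1.0, -2.2]
finger_gap: 10.0
```

Request:
play_rows(motion=[[0, 0, 0, -0.025, -0.01, -0.15, -1], [0, 0, 0, 0, 0, -0.2, -1], [0, 0, 0, 0, 0, -0.2, -1], [0, 0, 0, 0, 0, -0.2, -1], [0, 0, 0, 0, 0, -0.15, -1], [0, 0, 0, 0, 0, 0, -1], [0, 0, 0, 0, 0, 0, -1], [0, 0, 0, 0, 0, 0, -1], [0, 0, 0, 0, 0, 0, -1]])

```text
time: 19.28
tcp_pos: [559.2, -264.6, 156.8]
eef_rot: [180.0, -0.0, 22.0]
force: [-0.5, 0.0, -0.4]
finger_gap: 10.2
```

Run:
```python
from station import robot
from h import *
th=np.radians(22.1);ex=np.array([np.cos(th),np.sin(th),0]);ey=np.array([-ex[1],ex[0],0])
p,d=robot.snapshot('side');c=robot.camera_info('side');P=cloud(d,c)
cv2.imwrite('pics/side6.png',cv2.resize(p[180:350,270:440,::-1],None,fx=3.5,fy=3.5,interpolation=cv2.INTER_CUBIC))
Q=P-[558.4,-267,0];a=Q@ex;b=Q@ey;z=P[...,2]
hsv=cv2.cvtColor(p,cv2.COLOR_RGB2HSV)
terr=(abs(a)<24)&(abs(b)<9)&(z>125)&(hsv[...,1]>120)&(hsv[...,2]>60)&(d>0)
print('terracotta z',np.sort(z[terr])[[0,5,20]],np.sort(z[terr])[-5:],'n',terr.sum())
for z0 in(126,134,142,150,158):
    k=terr&(abs(z-z0)<4)
    if k.any():print(z0,a[k].min().round(1),a[k].max().round(1),np.median(b[k&(b<0)]).round(2))
roi=(P[...,1]<-80)&(P[...,1]>-400)
k=roi&(abs(a)<25)&(b>40)&(b<85)&(z>140)&(z<158);print('bar',cv2.minAreaRect(np.c_[a[k],b[k]].astype(np.float32)))
for i in range(3):
    robot.snapshot('top');s=robot.get_state();print(s['tcp_pos'],s['eef_rot'],s['force'],s['finger_gap'])
```

```text
terracotta z [125.04951096 125.56683341 127.40388113] [263.3113245  263.52368648 266.55583162 266.97656149 267.48285331] n 591
126 -22.6 20.3 -3.7
134 -22.3 20.9 -3.53
142 -23.0 19.6 -3.66
150 -21.8 14.7 -3.78
158 -22.0 -6.9 -3.54
bar ((-0.6758499145507812, 61.070335388183594), (40.23790740966797, 15.472699165344238), 1.0649594068527222)
[ 559.18721887 -264.59914435  156.85690009] [ 1.79978597e+02 -1.32950400e-02  2.20468343e+01] [-0.80402824 -0.51029333 -1.45307745] 9.803987713512981
[ 559.17467181 -264.60654199  156.83500585] [ 1.79979739e+02 -1.13829947e-02  2.20461914e+01] [-0.16910034  0.21770737 -0.65248673] 9.7742861150416
[ 559.13801181 -264.56882618  156.79821073] [ 1.79984201e+02 -7.78900623e-03  2.20479909e+01] [ 0.19859831  0.15050992 -1.17002321] 9.820104140990745
```

View pics/side6.png

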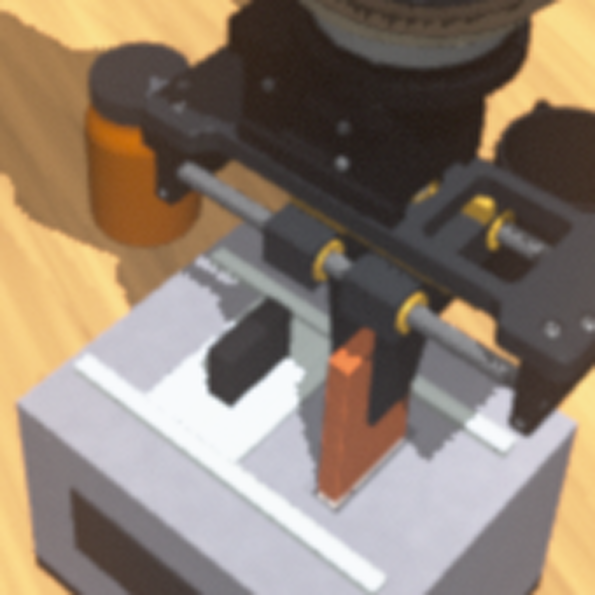

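Run:
```python
from station import robot
from h import *
th=np.radians(22.1);ex=np.array([np.cos(th),np.sin(th),0]);ey=np.array([-ex[1],ex[0],0])
p,d=robot.snapshot('side');c=robot.camera_info('side');P=cloud(d,c)
cv2.imwrite('pics/side7.png',cv2.resize(p[265:335,345:405,::-1],None,fx=8,fy=8,interpolation=cv2.INTER_NEAREST))
Q=P-[558.4,-267,0];a=Q@ex;b=Q@ey;z=P[...,2]
k=(a>-22)&(a<-13)&(abs(b)<9)&(z>160)&(z<225)&(d>0)
print('top z',np.sort(z[k])[-25:].round(1))
k=(abs(a)<20)&(abs(b+3.6)<1.5)&(z>117)&(z<134)&(d>0)
o=np.argsort(z[k]);print(np.c_[z[k][o].round(1),p[k][o]][::6])
```

```text
top z [195.9 196.  196.1 196.2 196.2 196.3 196.3 196.3 196.4 196.4 196.5 196.5
 196.6 196.6 196.6 196.7 196.7 196.8 197.  197.  197.1 197.2 197.4 197.9
 199.2]
[[117.1 177.  150.  141. ]
 [117.6 185.  158.  149. ]
 [118.2 169.  138.  127. ]
 [120.1 157.  111.   93. ]
 [121.  160.  112.   94. ]
 [121.9 148.   93.   71. ]
 [122.4 149.   94.   73. ]
 [123.5 149.   94.   70. ]
 [124.  148.   93.   70. ]
 [125.1 149.   91.   69. ]
 [125.6 151.   93.   69. ]
 [126.3 150.   92.   68. ]
 [127.7 153.   94.   69. ]
 [128.5 149.   93.   68. ]
 [130.  147.   90.   63. ]
 [130.5 148.   91.   68. ]
 [131.  149.   91.   66. ]
 [131.5 148.   90.   66. ]
 [132.4 150.   92.   67. ]
 [133.8 149.   90.   65. ]]
```

View pics/side7.png

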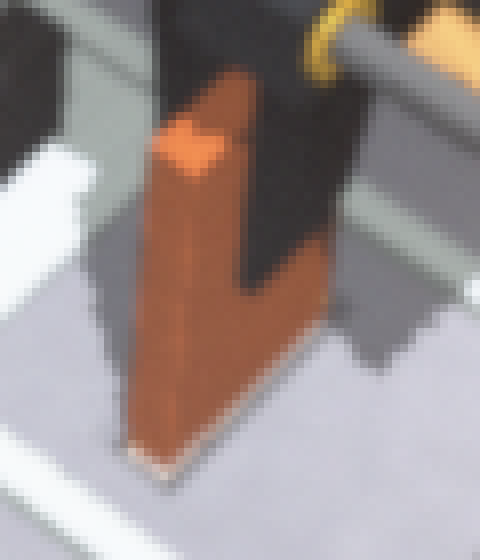

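Request:
play_rows(motion=[[0, 0, 0, 0, 0, -0.05, -1], [0, 0, 0, 0, 0, -0.05, -1], [0, 0, 0, 0, 0, 0, -1], [0, 0, 0, 0, 0, 0, -1], [0, 0, 0, 0, 0, 0, -1], [0, 0, 0, 0, 0, 0, -1], [0, 0, 0, 0, 0, 0, -1], [0, 0, 0, 0, 0, 0, -1]])

```text
time: 20.2
tcp_pos: [559.1, -264.6, 154.7]
eef_rot: [180.0, -0.0, 22.1]
force: [-1.0, -0.8, -1.5]
finger_gap: 9.8
```

Run:
```python
from station import robot
s=robot.get_state();print(s['time'],s['tcp_pos'],s['force'],s['finger_gap'],s['qvel'])
if abs(s['force']).max()<5 and s['finger_gap']>8: print(robot.hand_in())
```

```text
20.2 [ 559.11981033 -264.55337998  154.671349  ] [-0.98888856 -0.78082541 -1.46152646] 9.824299691086809 [-0.01534739 -0.07750464 -0.02343066  0.057684   -0.03761916 -0.02093686]
the job is handed in; nothing more can be done
None
```

The job is handed in at 20.2 s. I slid the shutter to its end stop, took the tile from its stand near its top edge, and lowered it into the slot. It is still held there, hanging in the gripper. No verdict was reported.

- **Shutter:** I pushed it until the stop answered with about 20 N. The camera then put the bar about 59.8 mm from shut. With the tile in place it was still in the open position.
- **Tile depth:** The top edge measured about z = 196 mm in the side view. After a final 2 mm lowering, that puts the foot about 56 mm below the mouth. The white part was just inside the chamfer in the last picture, taken before that lowering.
- **Tile hold:** The last check showed it upright and still, with about 1.5 N vertical and 1 N sideways at the wrist, and the fingers 9.8 mm apart on the 10 mm tile.
- **First insertion failed:** The tile touched the slot's rim with about 21 N, about 2 to 3 mm off across the slot, and may have slipped about 2 mm in the grip. I lifted it, measured again in the side view, moved it about 2.8 mm and it went in freely.
- **Disagreement between views:** The top and side cameras placed the reader about 2 mm apart. I used the side view for the final fit.
- **Jar, mug and bowl:** I touched none of them and they looked unmoved in the pictures, but I did not measure their positions again.

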